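# Hang the ear defenders on the swing-out bar

## Robot

A 6-joint arm with a two-finger parallel gripper is mounted at the origin on the work surface. World frame = base frame: x ahead of the robot, y to its left, z up, the work surface at z = 0. Lengths are in m, angles in rad, forces in N, time in s.
With the tool pointing down it reaches from about 0.25 to 0.85 m from the base axis. Payload 12.5 kg.
Tool frame: the origin (TCP) lies at the very end of the fingers, on their centre line; the grasp point (between the pads) lies behind it (grasp_offset is the y of the grasp point in the tool frame, in m); y points along the fingers, x is the direction in which the jaws open and shut, and the axes are right-handed (so a half turn about y gives the same grasp; the last joint's range is limited). The gripper opens to 93 mm and grips with 3 to 60 N. Pads are 15 mm wide; open, the fingers measure 128 mm over their backs; the gripper's body (75 mm by 188 mm) begins 65 mm behind the grasp point.
Start: joints at [1.198, 0.351, 1.652, -0, 1.139, -0.085], TCP at [0.156, 0.527, 0.219] pointing down, gripper open.
Joint ranges: [-2.75, 2.75], [-0.79, 2.1], [0.01, 2.65], [-1.57, 4.71], [0.07, 3.14], [-2.87, 2.87]. Speed limits (rad/s): [2.22, 2.22, 2.79, 3.14, 3.14, 3.14].

## Interface

Orientations are given as a rotation vector (axis times angle).
In Python, from workcell import * gives the robot as it stands.
- The arm moves only by the shell command python3 -m inch 'ROWS' [FORCE]. ROWS is JSON, a list of rows, each an object with "fingers": the finger opening in mm, from 0 to 93; "delta_pos": the shift along the tool's x, y, z in mm, a list of three; "angular": the turn, a rotation vector about the tool's x, y, z in rad, a list of three. A call has 1 to 12 rows; each row shifts and turns the commanded pose from where the row before left it, along the tool's axes as they then stand; what a row does not reach is not made up. A row lasts 1/12 s, in which the tool goes at most 41.7 mm and 7.16 degrees, less where a joint would pass 70% of its speed; a pose out of reach is approached as far as the arm can. A call with a gripper value outside its range is refused whole. The fingers move at their own pace and stop on an object; FORCE is the grip in N (left out, the last holds). Time passes only in rows, so rows that do not move let the fingers close. It gives the time, the measured TCP pose, the force and the opening at its end, in the units of the state.
- get_state(): the state, without advancing time (a new reading comes with each control period).
- grab_frame(name): name is "scene" or "top" or "wrist"; returns a dict with "pixels" (400x640x3 uint8, blue, green, red), "fx", "fy", "cx", "cy" (pixels), "pose" (4x4, takes a point from camera to world coordinates). Camera axes: x right, y up, looking along -z (the intrinsics and any distortion apply to the point x, -y, -z); pixel columns grow to the right and rows downward; lengths in m; the calibration is good to about 2 mm. A picture is of the moment at which its call begins. There is no depth.
- job_done(): hands the job in, once; it reports no verdict.
The state is a dict: "clock": time; "q": joint angles; "qvel": joint speeds; "joint_torque": joint torques, N m; "tool_pos": TCP position; "ee_rot": TCP orientation; "ft_force": force on the tool from outside, world axes, zero at the start; "wrist_torque": the same for the moment, N m; "gripper_width": finger opening in m.
Only numpy, scipy, OpenCV 4.12 (cv2) and the standard library are available. Lean on these libraries where they do the work, as an engineer would, in place of code of your own. Each camera call takes 0.05 s, during which the arm holds its last target.

## Task

Swing the bar on the parts cabinet fully out to its stop by its red knob, then hang the orange ear defenders over it by their headband, near the middle of the bar, one cup on each side, and leave them hanging still. Lower them gently onto the bar rather than dropping them, and leave the green pair and the other things on the bench where they are.

Things in the scene. Friction and masses are not known exactly. Their poses are not given: they have to be found in the camera images.
- orange_muffs: Rigid orange ear defenders, 180 to 310 g, 165 mm tall, 146 mm wide cup to cup, standing on both cups. Origin: centre of the underside; own y cup to cup, x across the band, z up. Cups 62 (x) by 86 mm high; 50 mm free gap between their cushions, from the feet up to the crown pad. Crown pad on top: 34 (x) x 64 (y) mm, 140 to 165 mm above the feet; grip it across x, fingertips above its underside.
- orange_muffs_crown (a point): Centre of the underside of the orange pair's crown pad, 140 mm above their feet, 25 mm under their top; axes as the body's. This surface comes to rest on the bar.
- swing_bar (a joint): Angle of the swing-out bar about its upright post, rad: 0 folded along the cabinet front, 1.571 fully out at its hard stop, pointing straight away from the front. Grows clockwise seen from above; starts at 0 to 0.5; stays where it is left (stiff hinge, about 1.5 to 2 N at the knob).
- bar_pivot (a point): The post's axis at the height of the bar's centre line, 155 mm above the bench; it stays put when the bar swings. The hub around it is 32 mm in diameter, its top 170 mm above the bench. Axes as bar_mid's.
- bar_mid (a point): Middle of the hanging length of the bar, on its centre line, 90 mm from the pivot, 155 mm above the bench. Round steel bar 20 mm in diameter (top at 165 mm). Own y along the bar from knob towards pivot, z up, x across. Moves with the bar.
- bar_knob (a point): The red knob: an upright round pin 22 mm in diameter on the bar, 180 mm from the pivot, reaching from the bar's top (165 mm) to 199 mm above the bench. The point is on its axis, 185 mm above the bench, and moves with the bar. Grip it from above; a grip may slip round it as the bar turns.
- hanger: The fixed green parts cabinet (160 x 300 x 170 mm high, grey drawers) with the bar's post. Origin: foot of the post; z up; own x points from the post to the cabinet, whose front is 55 mm along x (handles stand out 12 mm) and spans own y +20 to -280 mm. Folded bar points along own -y, fully out along own -x.
- green_muffs: Green ear defenders of the same shape and size, standing on the bench, to be left alone. Origin and axes as the orange pair's.
- carton: Bystander: closed yellow carton 100 x 80 x 90 mm. Origin: centre of the underside.
- jar: Bystander: small jar with black cap, 60 mm in diameter, 80 mm high. Origin: centre of the underside.
- screwdriver: Bystander: screwdriver lying on the bench. Origin: its underside.
- tape: Bystander: ring of tape lying flat, 90 mm in diameter, 35 mm high. Origin: centre of the underside.
There are look-alikes about, which are no part of the job. Several things look just like the orange_muffs: the one meant starts farthest to the robot's right.

How it is judged:
On the way, in this order (a step that is already met when the one before it is completed fails the run):
1. the bar is swung out to its stop, with the orange ear defenders not yet on it (value of joint swing_bar above 1.45 rad and contact force between orange_muffs and hanger below 0.05 N), for 0.2 s.
2. the orange ear defenders hang over the bar (value of joint swing_bar above 1.45 rad and x of orange_muffs_crown in the frame of bar_mid between -0.02 and 0.02 m and y of orange_muffs_crown in the frame of bar_mid between -0.05 and 0.05 m and z of orange_muffs_crown in the frame of bar_mid between 0.003 and 0.018 m and angle between orange_muffs's own z axis and vertical below 0.3 rad and angle between the y axis of orange_muffs and the y axis of bar_mid, either way round above 1.25 rad), for 0.2 s.
At the end, for the whole second after the job is handed in: Bar out (over 1.45 rad). Orange ear defenders at rest astride it: underside of crown pad within 20 mm across and 50 mm along of the bar's middle, 3 to 18 mm above its centre line, leaning under 0.3 rad, cup-to-cup line square to the bar within 0.32 rad (all of step 2 and linear speed of orange_muffs below 0.03 m/s and angular speed of orange_muffs below 0.3 rad/s); the robot touches nothing.
It fails at once if the orange ear defenders are dropped (moving faster than 0.6 m/s while no finger holds them) (linear speed of orange_muffs above 0.6 m/s and contact force between the fingers and orange_muffs below 0.1 N).
It fails at once if the green ear defenders are pushed more than 30 mm (distance of green_muffs from where it was at the start of the episode above 0.03 m).
It fails at once if another thing on the bench (carton, jar, screwdriver, tape) is pushed more than 30 mm (distance of any of carton, jar, screwdriver, tape from where it was at the start of the episode above 0.03 m).
It also fails if it takes over 64 s, if anything falls off the work surface, if the arm or the gripper's body presses on something with over 40 N, if the wrist force passes 120 N, or if a joint passes its speed limit or range.

## Working session

There is one attempt and no reset: what is moved stays moved. The work goes in short steps, Python scripts to look and compute and a shell command to move; the robot and the scene stay as the last step left them, time stands still between calls to the robot, and variables do not carry over. Pictures are saved under pics/ and viewed, and the job is handed in when it is done.

```bash
ls; mkdir -p pics
cat > h.py <<'E'
from workcell import *
import numpy as np, cv2
from scipy.spatial.transform import Rotation as R
def snap(n,f):
    d=grab_frame(n); cv2.imwrite('pics/'+f,d['pixels']); np.save('pics/'+f[:-4]+'.npy',d,allow_pickle=True); return d
def load(f): return np.load('pics/'+f+'.npy',allow_pickle=True).item()
def ray(d,u,v):
    c=np.array([(u-d['cx'])/d['fx'],-(v-d['cy'])/d['fy'],-1.]); T=np.array(d['pose']); r=T[:3,:3]@c
    return T[:3,3],r/np.linalg.norm(r)
def onz(d,u,v,z):
    o,r=ray(d,u,v); return o+r*(z-o[2])/r[2]
def proj(d,p):
    T=np.array(d['pose']); c=T[:3,:3].T@(np.array(p)-T[:3,3]); return d['cx']+d['fx']*c[0]/-c[2], d['cy']-d['fy']*c[1]/-c[2]
def tri(d1,a,d2,b):
    o1,r1=ray(d1,*a);o2,r2=ray(d2,*b)
    s=np.linalg.lstsq(np.c_[r1,-r2],o2-o1,rcond=None)[0]
    p,q=o1+s[0]*r1,o2+s[1]*r2
    return (p+q)/2,np.linalg.norm(p-q)
E
python3 - <<'E'
from h import *
np.set_printoptions(precision=4,suppress=True)
for n in ['scene','top','wrist']:
    d=snap(n,n+'0.png'); print(n,{k:d[k] for k in d if k not in('pixels','pose')}); print(np.array(d['pose']))
s=get_state();print(s); print(R.from_rotvec(s['ee_rot']).as_matrix())
import workcell; print([x for x in dir(workcell) if x[0]!='_'])
E
```

```text
pics
scene {'fx': 379.1148861210186, 'fy': 379.1148861210186, 'cx': 321.1900012264078, 'cy': 195.06305868574583}
[[ 0.1825 -0.6935  0.6969  1.3604]
 [ 0.9832  0.125  -0.1332 -0.1385]
 [ 0.0053  0.7095  0.7047  0.9808]
 [ 0.      0.      0.      1.    ]]
top {'fx': 479.6793533033649, 'fy': 479.6793533033649, 'cx': 318.30561599753815, 'cy': 205.09840755917716}
[[-0.0183  0.991  -0.133   0.2996]
 [-0.9998 -0.0182  0.002   0.0343]
 [-0.0005  0.133   0.9911  1.6654]
 [ 0.      0.      0.      1.    ]]
wrist {'fx': 344.31387605148103, 'fy': 344.31387605148103, 'cx': 317.04041626471144, 'cy': 197.7039640430652}
[[ 0.2839 -0.918  -0.277   0.0789]
 [ 0.9589  0.2718  0.0821  0.5507]
 [-0.0001 -0.2889  0.9573  0.3836]
 [ 0.      0.      0.      1.    ]]
{'clock': 0.15, 'q': array([ 1.1984,  0.3511,  1.6522, -0.    ,  1.1391, -0.0846]), 'qvel': array([ 0.0003, -0.0033, -0.0016, -0.0014, -0.0006, -0.0009]), 'joint_torque': array([  0.0001, -49.7468, -28.534 ,   0.0699,   0.0247,  -0.0001]), 'tool_pos': array([0.156 , 0.5272, 0.2183]), 'ee_rot': array([-1.3322, -0.9941,  0.9952]), 'ft_force': array([ 0.7165, -0.068 ,  0.5101]), 'wrist_torque': array([ 0.0322,  0.0168, -0.0443]), 'gripper_width': 0.0929599768965322}
[[ 0.2839 -0.0003 -0.9589]
 [ 0.9589 -0.0008  0.2839]
 [-0.0008 -1.      0.0001]]
['IKError', 'get_state', 'grab_frame', 'grasp_offset', 'job_done']
```

View pics/scene0.png

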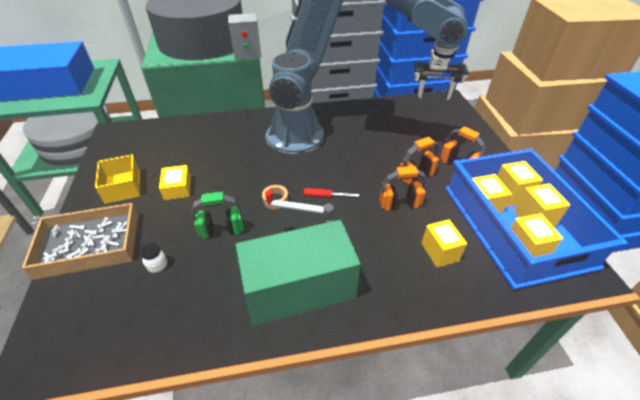

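View pics/top0.png

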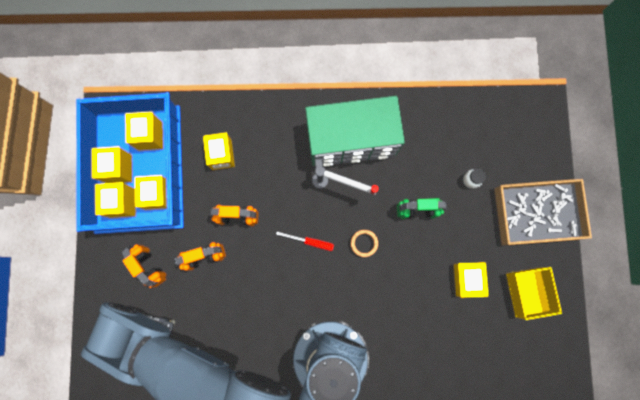

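View pics/wrist0.png

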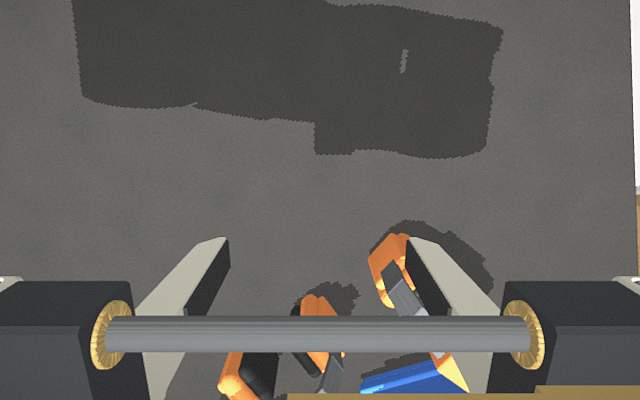

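The top view shows the wanted orange pair (the farthest to the robot's right) at (234,214). The hub is at (319,172), the red knob at (374,189), the green pair at (423,207), the tape at (364,243), the screwdriver at (305,240) and the carton at (217,150). In the scene view the orange pair is at (403,187); the knob at about (268,198) lies near the tape. I'll enlarge both views.

Run:
```python
from h import *
a=load('scene0')['pixels'];b=load('top0')['pixels']
cv2.imwrite('pics/z1.png',np.hstack([cv2.resize(a[155:215,250:350],(400,240),interpolation=2),cv2.resize(a[155:215,360:460],(400,240),interpolation=2)]))
cv2.imwrite('pics/z2.png',np.hstack([cv2.resize(b[150:200,300:390],(450,250),interpolation=2),cv2.resize(b[190:240,200:270],(350,250),interpolation=2)]))
for n in ['scene0','top0']:
    d=load(n);h=cv2.cvtColor(d['pixels'],cv2.COLOR_BGR2HSV)
    for nm,lo,hi in [('orange',(5,170,90),(17,255,255)),('red',(0,170,100),(4,255,255)),('red2',(174,170,100),(180,255,255)),('green',(55,150,60),(70,255,255))]:
        m=cv2.inRange(h,lo,hi);k,l,s,c=cv2.connectedComponentsWithStats(m)
        for i in range(1,k):
            if s[i,4]>25: print(n,nm,s[i],c[i].round(1))
```

```text
scene0 orange [459 127  20  14  93] [467.6 134.1]
scene0 orange [415 136  19  15  90] [424.8 143.7]
scene0 orange [441 140  16  22 147] [447.1 150.3]
scene0 orange [425 151  14  24 137] [431.8 160.8]
scene0 orange [397 162  21  22 180] [407.3 173.9]
scene0 orange [413 181  12  27 185] [418.  194.2]
scene0 orange [380 184  14  27 225] [386.5 198.3]
scene0 red [304 188  28   8 176] [317.  191.9]
scene0 red [266 190   6  13  60] [268.6 195.6]
scene0 green [202 192  21  11 172] [212.2 197. ]
scene0 green [231 207  11  27 170] [235.4 219.8]
scene0 green [195 211  11  27 112] [199.7 222.2]
top0 orange [245 206  13  20 105] [251.6 217.5]
top0 orange [212 214  28  11  98] [219.9 218.8]
top0 orange [209 242  17  19 112] [218.3 252. ]
top0 orange [130 244  19  28 121] [139.6 253.8]
top0 orange [179 255  26  16  78] [189.3 264.3]
top0 orange [148 271  18  16 124] [158.7 277.1]
top0 red [371 185   8   8  43] [374.3 188.3]
top0 red [304 237  30  14 219] [319.  243.6]
top0 green [398 199  11   7  27] [403.4 201.3]
top0 green [417 207  27  10  76] [432.7 210.6]
top0 green [398 210   9   9  30] [402.6 213.1]
```

View pics/z1.png

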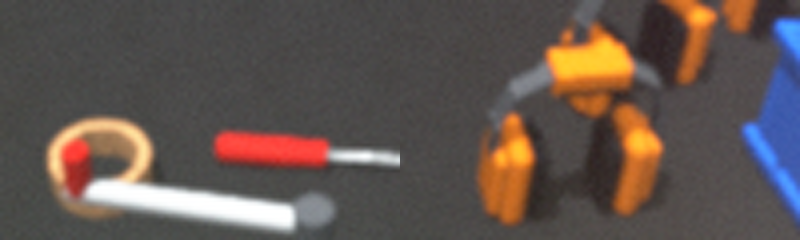

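View pics/z2.png

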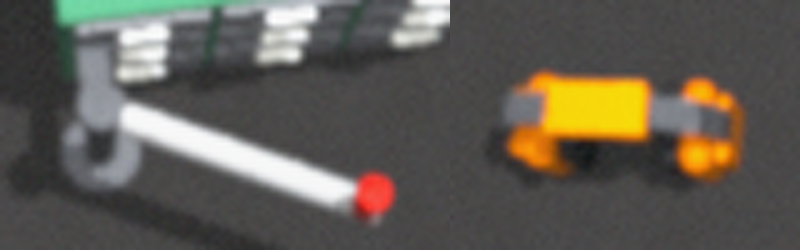

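Run:
```python
from h import *
np.set_printoptions(precision=4,suppress=True)
s=load('scene0');t=load('top0')
print('knob top',tri(s,(269.2,191.6),t,(375,187.8)))
print('pad top',tri(s,(407.4,170.6),t,(229.4,211.2)))
for y in (160,166,171,175): print('hub',y,tri(s,(328.7,207.5),t,(319.5,y)))
print('foot',onz(t,320,180.4,0.005))
for z in(.155,):
  # bar ends in top
  print(onz(t,325,173,z),onz(t,372,190,z))
# cabinet top front edge, top view 
print('cab',[onz(t,u,v,.17) for u,v in((313,154),(403,147))])
# pad corners in top view
print('padcorn',[onz(t,200+(u-450)/5,190+v/5,.165) for u,v in((543,80),(648,80),(648,137),(543,137))])
print('grasp_offset',grasp_offset)
for n,uv in dict(carton=(217,150),green=(423,207),tape=(364,243),sd1=(277,233),sd2=(333,247)).items(): print(n,onz(t,*uv,.03))
```

```text
knob top (array([ 0.5471, -0.142 ,  0.2009]), np.float64(0.0060181087986230985))
pad top (array([0.4877, 0.3143, 0.1611]), np.float64(0.0036632481664492567))
hub 160 (array([0.6385, 0.0233, 0.1969]), np.float64(0.003588075881857774))
hub 166 (array([0.6232, 0.0251, 0.1805]), np.float64(0.00046822161451362597))
hub 171 (array([0.6103, 0.0266, 0.1667]), np.float64(0.0021770437981499867))
hub 175 (array([0.5997, 0.0278, 0.1555]), np.float64(0.004323649645349954))
foot [0.6098 0.0234 0.005 ]
[0.6056 0.0079 0.155 ] [ 0.5477 -0.1409  0.155 ]
cab [array([0.665 , 0.0452, 0.17  ]), array([ 0.6826, -0.2428,  0.17  ])]
padcorn [array([0.5038, 0.3459, 0.165 ]), array([0.5026, 0.2797, 0.165 ]), array([0.4664, 0.2795, 0.165 ]), array([0.4676, 0.3456, 0.165 ])]
grasp_offset -0.0188
carton [0.7197 0.3814 0.03  ]
green [ 0.5058 -0.3287  0.03  ]
tape [ 0.386  -0.1221  0.03  ]
sd1 [0.4255 0.1738 0.03  ]
sd2 [ 0.3743 -0.0163  0.03  ]
```

Measured: knob top at (0.547,-0.142,0.201), pivot about (0.611,0.025), the bar at about 0.43 rad, and pad top at (0.488,0.314,0.161). The knob should end up near (0.431,0.014). I'll first lift and align the jaws with world y.

```bash
python3 -m inch '[{"fingers":50,"delta_pos":[0,-28,0],"angular":[0,-0.096,0]},{"fingers":50,"delta_pos":[0,-28,0],"angular":[0,-0.096,0]},{"fingers":50,"delta_pos":[0,-28,0],"angular":[0,-0.096,0]},{"fingers":50,"delta_pos":[-30,0,-20],"angular":[0,0,0]},{"fingers":50,"delta_pos":[-30,0,-20],"angular":[0,0,0]},{"fingers":50,"delta_pos":[0,0,0],"angular":[0,0,0]}]' 20; python3 -c "
from h import *
s=get_state();print(R.from_rotvec(s['ee_rot']).as_matrix().round(3),s['tool_pos'])"
```

```text
clock: 0.65
tool_pos: [0.198, 0.4641, 0.3029]
ee_rot: [-1.211, -1.208, 1.208]
ft_force: [-1.2, -1.2, -0.7]
gripper_width: 0.0576
[[ 0.001  0.001 -1.   ]
 [ 1.    -0.001  0.001]
 [-0.001 -1.    -0.001]] [0.19798941 0.46413661 0.30292951]
```

```bash
python3 -m inch '[{"fingers":50,"delta_pos":[-33,0,-15],"angular":[0,0,0]},{"fingers":50,"delta_pos":[-33,0,-15],"angular":[0,0,0]},{"fingers":50,"delta_pos":[-33,0,-15],"angular":[0,0,0]},{"fingers":50,"delta_pos":[-33,0,-15],"angular":[0,0,0]},{"fingers":50,"delta_pos":[-33,0,-15],"angular":[0,0,0]},{"fingers":50,"delta_pos":[-33,0,-15],"angular":[0,0,0]},{"fingers":50,"delta_pos":[-33,0,-15],"angular":[0,0,0]},{"fingers":50,"delta_pos":[-33,0,-15],"angular":[0,0,0]},{"fingers":50,"delta_pos":[-33,0,-15],"angular":[0,0,0]},{"fingers":50,"delta_pos":[-33,0,-15],"angular":[0,0,0]},{"fingers":50,"delta_pos":[-33,0,-15],"angular":[0,0,0]},{"fingers":50,"delta_pos":[-33,0,-15],"angular":[0,0,0]}]'
python3 -m inch '[{"fingers":50,"delta_pos":[-33,0,-15],"angular":[0,0,0]},{"fingers":50,"delta_pos":[-33,0,-15],"angular":[0,0,0]},{"fingers":50,"delta_pos":[-33,0,-15],"angular":[0,0,0]},{"fingers":50,"delta_pos":[-33,0,-15],"angular":[0,0,0]},{"fingers":50,"delta_pos":[-33,0,-15],"angular":[0,0,0]},{"fingers":50,"delta_pos":[0,0,0],"angular":[0,0,0]},{"fingers":50,"delta_pos":[0,0,0],"angular":[0,0,0]}]'; python3 -c "
from h import *
s=get_state();print(R.from_rotvec(s['ee_rot']).as_matrix().round(3),s['tool_pos'])
snap('wrist','w1.png')"
```

```text
clock: 1.65
tool_pos: [0.3765, 0.0698, 0.3027]
ee_rot: [-1.209, -1.21, 1.209]
ft_force: [0.1, 0.5, 0.9]
gripper_width: 0.0499
clock: 2.23
tool_pos: [0.4514, -0.0945, 0.302]
ee_rot: [-1.209, -1.207, 1.208]
ft_force: [-0.3, 0.3, 0.4]
gripper_width: 0.0495
[[ 0.002 -0.001 -1.   ]
 [ 1.     0.001  0.002]
 [ 0.001 -1.     0.001]] [ 0.45137873 -0.09449692  0.30201355]
```

View pics/w1.png

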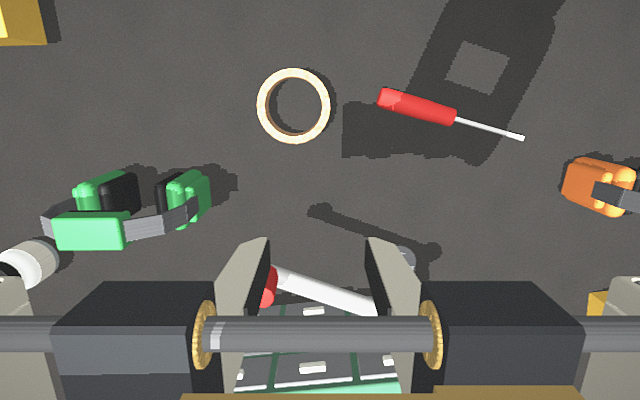

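The wrist view shows the knob at about (268,288), half hidden behind the left finger. The tape is at (293,106), the screwdriver at (440,110) and the green pair at (125,215). I'll shift over and look again.

```bash
python3 -m inch '[{"fingers":50,"delta_pos":[-24,0,-12],"angular":[0,0,0]},{"fingers":50,"delta_pos":[-24,0,-12],"angular":[0,0,0]},{"fingers":50,"delta_pos":[0,0,0],"angular":[0,0,0]},{"fingers":50,"delta_pos":[0,0,0],"angular":[0,0,0]}]'; python3 -c "
from h import *
snap('wrist','w2.png');s=get_state();print(s['tool_pos'])"
```

```text
clock: 2.62
tool_pos: [0.4751, -0.1408, 0.3024]
ee_rot: [-1.208, -1.209, 1.209]
ft_force: [-0.8, -0.2, -0.0]
gripper_width: 0.0501
[ 0.47487687 -0.14035323  0.30253442]
```

View pics/w2.png

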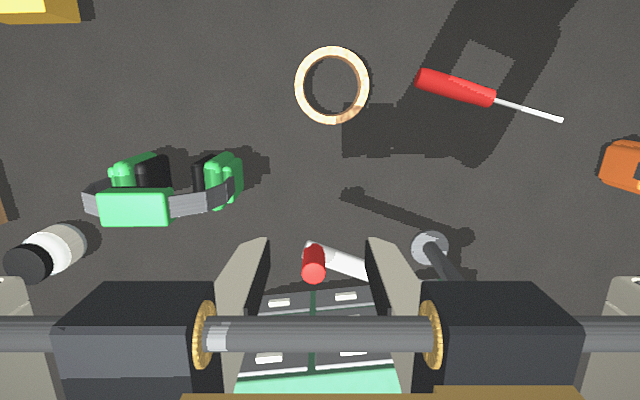

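The knob's top cap is clear at (313,272), and the post's foot ring is at (430,247).

Run:
```python
from h import *
np.set_printoptions(precision=4,suppress=True)
w=load('w2');t=load('top0');s=load('scene0')
print(onz(w,313,272,.199),tri(w,(313,272),t,(375,187.8)),tri(w,(313,272),s,(269.2,191.6)))
print('foot',onz(w,430,247,.003))
```

```text
[ 0.5436 -0.1435  0.199 ] (array([ 0.548 , -0.1449,  0.1919]), np.float64(0.002652425564974387)) (array([ 0.5443, -0.1413,  0.1976]), np.float64(0.004474568354525697))
foot [0.6109 0.0268 0.003 ]
```

```bash
python3 -m inch '[{"fingers":50,"delta_pos":[-2,0,-35],"angular":[0,0,0]},{"fingers":50,"delta_pos":[0,0,-35],"angular":[0,0,0]},{"fingers":50,"delta_pos":[0,25,0],"angular":[0,0,0]},{"fingers":50,"delta_pos":[0,25,0],"angular":[0,0,0]},{"fingers":50,"delta_pos":[0,25,0],"angular":[0,0,0]},{"fingers":50,"delta_pos":[0,25,0],"angular":[0,0,0]},{"fingers":50,"delta_pos":[0,15,0],"angular":[0,0,0]},{"fingers":50,"delta_pos":[0,14,0],"angular":[0,0,0]},{"fingers":50,"delta_pos":[0,0,0],"angular":[0,0,0]}]'; python3 -c "
from h import *
snap('wrist','w3.png');snap('scene','s3.png')
cv2.imwrite('pics/j3.png',np.hstack([cv2.resize(load('w3')['pixels'],(400,250)),cv2.resize(load('s3')['pixels'][120:245,200:400],(400,250))]))"
```

```text
clock: 3.42
tool_pos: [0.5436, -0.1415, 0.1714]
ee_rot: [-1.204, -1.208, 1.211]
ft_force: [-0.0, 0.9, 0.1]
gripper_width: 0.05
```

View pics/j3.png

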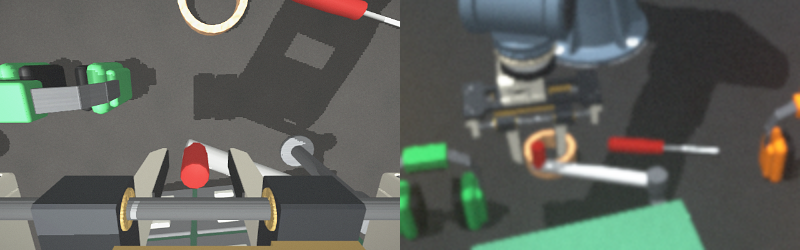

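Both views show the knob (wrist half at (194,165)) between the fingers, with the green pair clear. Now close.

```bash
python3 -m inch '[{"fingers":0,"delta_pos":[0,0,0],"angular":[0,0,0]},{"fingers":0,"delta_pos":[0,0,0],"angular":[0,0,0]},{"fingers":0,"delta_pos":[0,0,0],"angular":[0,0,0]},{"fingers":0,"delta_pos":[0,0,0],"angular":[0,0,0]},{"fingers":0,"delta_pos":[0,0,0],"angular":[0,0,0]}]' 15
python3 - <<'E'
from h import *
p=np.array([.611,.026]);k=get_state()['tool_pos'][:2]
print(k)
v=k-p;r=.18;a0=np.arctan2(v[1],v[0]);a1=np.radians(-176.5);print(np.degrees(a0),np.linalg.norm(v))
A=np.linspace(a0,a1,13);P=p+r*np.c_[np.cos(A),np.sin(A)];P[0]=k
D=np.diff(P,axis=0)*1000;print(np.c_[D[:,1],-D[:,0]].round(1))
E
```

```text
clock: 3.93
tool_pos: [0.5452, -0.1441, 0.174]
ee_rot: [-1.21, -1.209, 1.21]
ft_force: [-6.1, -13.9, 1.7]
gripper_width: 0.0218
[ 0.5452324  -0.14405418]
-111.14372882683341 0.18232882614000437
[[ 9.1 14.8]
 [ 8.4 14.9]
 [ 9.8 14.1]
 [11.  13.1]
 [12.2 12. ]
 [13.3 10.7]
 [14.3  9.4]
 [15.1  8. ]
 [15.8  6.6]
 [16.3  5. ]
 [16.8  3.5]
 [17.   1.9]]
```

```bash
python3 -m inch '[{"fingers":0,"delta_pos":[5,0,7],"angular":[0,0,0]},{"fingers":0,"delta_pos":[4,0,8],"angular":[0,0,0]},{"fingers":0,"delta_pos":[8,0,15],"angular":[0,0,0]},{"fingers":0,"delta_pos":[10,0,14],"angular":[0,0,0]},{"fingers":0,"delta_pos":[11,0,13],"angular":[0,0,0]},{"fingers":0,"delta_pos":[12,0,12],"angular":[0,0,0]},{"fingers":0,"delta_pos":[0,0,0],"angular":[0,0,0]},{"fingers":0,"delta_pos":[0,0,0],"angular":[0,0,0]}]'
python3 - <<'E'
from h import *
s=get_state();k=s['tool_pos'][:2];v=k-[.611,.026];print(s['tool_pos'],s['ft_force'],np.degrees(np.arctan2(v[1],v[0])),np.hypot(*v))
E
```

```text
clock: 4.6
tool_pos: [0.4729, -0.0948, 0.1736]
ee_rot: [-1.206, -1.204, 1.215]
ft_force: [-16.4, -12.8, 6.8]
gripper_width: 0.0216
[ 0.47289598 -0.09482787  0.17355855] [-16.36082044 -12.82013958   6.82590623] -138.81716362214803 0.18349957735901107
```

```bash
python3 -m inch '[{"fingers":0,"delta_pos":[10,0,13],"angular":[0,0,0]},{"fingers":0,"delta_pos":[13,0,10],"angular":[0,0,0]},{"fingers":0,"delta_pos":[14,0,9],"angular":[0,0,0]},{"fingers":0,"delta_pos":[15,0,8],"angular":[0,0,0]},{"fingers":0,"delta_pos":[16,0,6],"angular":[0,0,0]},{"fingers":0,"delta_pos":[0,0,0],"angular":[0,0,0]},{"fingers":0,"delta_pos":[0,0,0],"angular":[0,0,0]}]'
python3 - <<'E'
from h import *
s=get_state();k=s['tool_pos'][:2];v=k-[.611,.026];print(s['tool_pos'],s['ft_force'],np.degrees(np.arctan2(v[1],v[0])),np.hypot(*v))
E
```

```text
clock: 5.18
tool_pos: [0.4299, -0.0251, 0.1736]
ee_rot: [-1.208, -1.21, 1.21]
ft_force: [-0.4, 1.3, -2.3]
gripper_width: 0.0215
[ 0.42987991 -0.02506607  0.17362183] [-0.35637782  1.34890953 -2.27803998] -164.25441900775766 0.1881813788022419
```

```bash
python3 -m inch '[{"fingers":0,"delta_pos":[12,0,2],"angular":[0,0,0]},{"fingers":0,"delta_pos":[12,0,1],"angular":[0,0,0]},{"fingers":0,"delta_pos":[6,0,1],"angular":[0,0,0]},{"fingers":0,"delta_pos":[4,0,0],"angular":[0,0,0]},{"fingers":0,"delta_pos":[0,0,0],"angular":[0,0,0]},{"fingers":0,"delta_pos":[0,0,0],"angular":[0,0,0]}]'
python3 - <<'E'
from h import *
s=get_state();k=s['tool_pos'][:2];v=k-[.611,.026];print(s['tool_pos'],s['ft_force'],np.degrees(np.arctan2(v[1],v[0])),np.hypot(*v))
E
```

```text
clock: 5.68
tool_pos: [0.4257, 0.005, 0.1735]
ee_rot: [-1.212, -1.206, 1.217]
ft_force: [-5.4, -30.7, 0.1]
gripper_width: 0.0232
[0.42570622 0.00497566 0.17351143] [ -5.42298685 -30.74673519   0.09262516] -173.52662447136873 0.1864827236351229
```

A 31 N reaction in -y means the bar is at its stop. I'll relax, release, lift and look.

```bash
python3 -m inch '[{"fingers":0,"delta_pos":[-2,0,0],"angular":[0,0,0]},{"fingers":50,"delta_pos":[-2,0,0],"angular":[0,0,0]},{"fingers":50,"delta_pos":[0,0,0],"angular":[0,0,0]},{"fingers":50,"delta_pos":[0,0,0],"angular":[0,0,0]},{"fingers":50,"delta_pos":[0,-20,0],"angular":[0,0,0]},{"fingers":50,"delta_pos":[0,-30,0],"angular":[0,0,0]},{"fingers":50,"delta_pos":[0,-40,0],"angular":[0,0,0]},{"fingers":50,"delta_pos":[0,-40,0],"angular":[0,0,0]},{"fingers":93,"delta_pos":[0,-40,20],"angular":[0,0,0]},{"fingers":93,"delta_pos":[0,-30,25],"angular":[0,0,0]},{"fingers":93,"delta_pos":[0,0,25],"angular":[0,0,0]},{"fingers":93,"delta_pos":[0,0,0],"angular":[0,0,0]}]'; python3 -c "
from h import *
snap('wrist','w4.png');snap('scene','s4.png');snap('top','t4.png')
a=load('w4')['pixels'];b=load('s4')['pixels'];c=load('t4')['pixels']
cv2.imwrite('pics/j4.png',np.vstack([cv2.resize(a,(800,500))[200:]]))
cv2.imwrite('pics/j5.png',np.hstack([cv2.resize(b[150:230,240:340],(400,320),interpolation=2),cv2.resize(c[150:250,280:380],(400,320),interpolation=2)]))"
```

```text
clock: 6.68
tool_pos: [0.3556, 0.0046, 0.3728]
ee_rot: [-1.212, -1.212, 1.208]
ft_force: [-0.8, 0.4, 0.5]
gripper_width: 0.0726
```

View pics/w4.png

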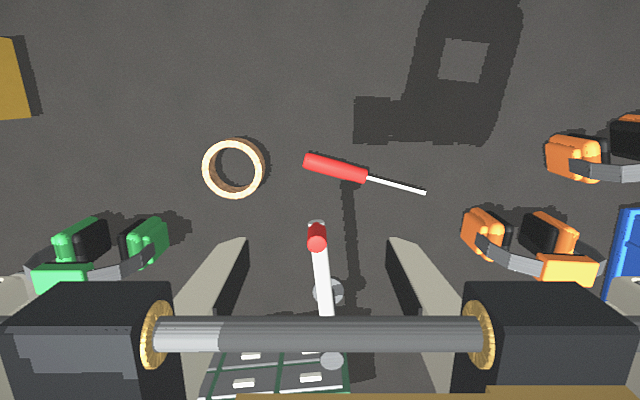

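View pics/j5.png

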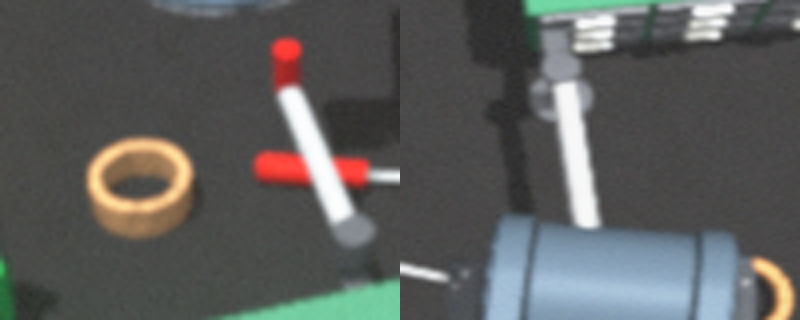

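Run:
```python
from h import *
np.set_printoptions(precision=4,suppress=True)
w=load('w4');s=load('s4');t=load('top0');t4=load('t4')
K=tri(w,(316,238),s,(311.7,161.8)); H=tri(w,(332,361),s,(328.3,207.3)); H2=tri(t4,(320,170.3),s,(328.3,207.3));print(K,H,H2,onz(w,316,238,.199),onz(w,332,361,.17),onz(s,328.3,207.3,.17))
for h in (H[0],H2[0]):
  v=K[0]-h; print(np.degrees(np.arctan2(v[1],v[0])),np.hypot(*v[:2]))
h=cv2.cvtColor(t['pixels'],cv2.COLOR_BGR2HSV);m=cv2.inRange(h,(55,80,90),(85,255,255));m=cv2.morphologyEx(m,cv2.MORPH_OPEN,np.ones((3,3)))
k,l,st,c=cv2.connectedComponentsWithStats(m);i=1+st[1:,4].argmax();print(st[i])
cols=range(st[i,0]+6,st[i,0]+st[i,2]-6)
for f in(np.min,np.max):
  P=np.array([onz(t,x,f(np.where(l[:,x]==i)[0]),.17) for x in cols])
  a=np.polyfit(P[:,1],P[:,0],1);print('edge',np.degrees(np.arctan(a[0])),P[0],P[-1])
```

```text
(array([0.4261, 0.0061, 0.1933]), np.float64(0.003704173571769647)) (array([0.6116, 0.0257, 0.169 ]), np.float64(0.0010276569567456402)) (array([0.6119, 0.025 , 0.1696]), np.float64(0.0022055293975343014)) [0.4233 0.0043 0.199 ] [0.6106 0.0251 0.17  ] [0.6125 0.026  0.17  ]
-173.98811809067638 0.18651512885569066
-174.2067428124052 0.18676834994056166
[ 306   96   99   59 4553]
edge -6.007127726023971 [0.824  0.0458 0.17  ] [ 0.8356 -0.233   0.17  ]
edge -6.272648060593043 [0.6651 0.0484 0.17  ] [ 0.696  -0.2274  0.17  ]
```

The bar's heading is -174.0° and the cabinet's yaw of 6.1° gives -173.9° for full out, so it is at its stop. The bar middle is at about (0.519,0.0157). Next I move beside the orange pair and turn the jaws to world x.

```bash
python3 -m inch '[{"fingers":93,"delta_pos":[30,0,-16],"angular":[0,0,0]},{"fingers":93,"delta_pos":[30,0,-16],"angular":[0,0,0]},{"fingers":93,"delta_pos":[30,0,-16],"angular":[0,0,0]},{"fingers":93,"delta_pos":[30,0,-16],"angular":[0,0,0]},{"fingers":93,"delta_pos":[30,0,-16],"angular":[0,0,0]},{"fingers":93,"delta_pos":[30,0,-16],"angular":[0,0,0]},{"fingers":93,"delta_pos":[30,0,-16],"angular":[0,0,0]},{"fingers":93,"delta_pos":[30,0,-18],"angular":[0,0,0]},{"fingers":60,"delta_pos":[0,0,0],"angular":[0,0.12,0]},{"fingers":60,"delta_pos":[0,0,0],"angular":[0,0.12,0]},{"fingers":60,"delta_pos":[0,0,0],"angular":[0,0.12,0]},{"fingers":60,"delta_pos":[0,0,0],"angular":[0,0.12,0]}]'
python3 -m inch '[{"fingers":60,"delta_pos":[0,0,0],"angular":[0,0.12,0]},{"fingers":60,"delta_pos":[0,0,0],"angular":[0,0.12,0]},{"fingers":60,"delta_pos":[0,0,0],"angular":[0,0.12,0]},{"fingers":60,"delta_pos":[0,0,0],"angular":[0,0.12,0]},{"fingers":60,"delta_pos":[0,0,0],"angular":[0,0.12,0]},{"fingers":60,"delta_pos":[0,0,0],"angular":[0,0.12,0]},{"fingers":60,"delta_pos":[0,0,0],"angular":[0,0.12,0]},{"fingers":60,"delta_pos":[0,0,0],"angular":[0,0.12,0]},{"fingers":60,"delta_pos":[0,0,0],"angular":[0,0.12,0]},{"fingers":60,"delta_pos":[0,0,0],"angular":[0,0,0]},{"fingers":60,"delta_pos":[0,0,0],"angular":[0,0,0]}]'; python3 -c "
from h import *
s=get_state();print(R.from_rotvec(s['ee_rot']).as_matrix().round(3),s['tool_pos'],s['q'])
snap('wrist','w5.png')"
```

```text
clock: 7.83
tool_pos: [0.4882, 0.2451, 0.3691]
ee_rot: [-1.4, -0.843, 0.847]
ft_force: [-0.6, 0.6, 0.1]
gripper_width: 0.071
clock: 8.75
tool_pos: [0.4879, 0.2447, 0.3698]
ee_rot: [-1.571, -0.01, 0.013]
ft_force: [0.5, 0.3, -0.6]
gripper_width: 0.0599
[[ 1.    -0.002 -0.015]
 [ 0.015 -0.001  1.   ]
 [-0.002 -1.    -0.001]] [0.48792943 0.2447445  0.36976082] [3.79597515e-01 2.34088835e-01 1.43946169e+00 7.77110053e-05
 1.46971282e+00 3.64638045e-01]
```

View pics/w5.png

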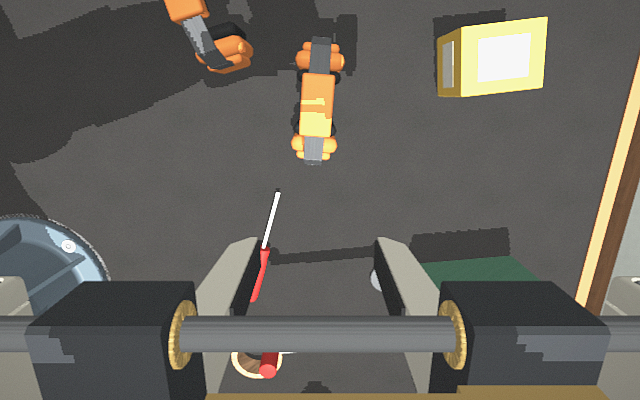

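The orange pair sits upright in the image, pad at about (317,105) with the band running near vertical. The neighbour is at (200,35) and the carton at (500,58). Pad orientation next.

Run:
```python
from h import *
w=load('w5');a=w['pixels'];cv2.imwrite('pics/z5.png',cv2.resize(a[30:170,270:370],(500,600),interpolation=2)[:, :])
```

```text
(no output)
```

View pics/z5.png

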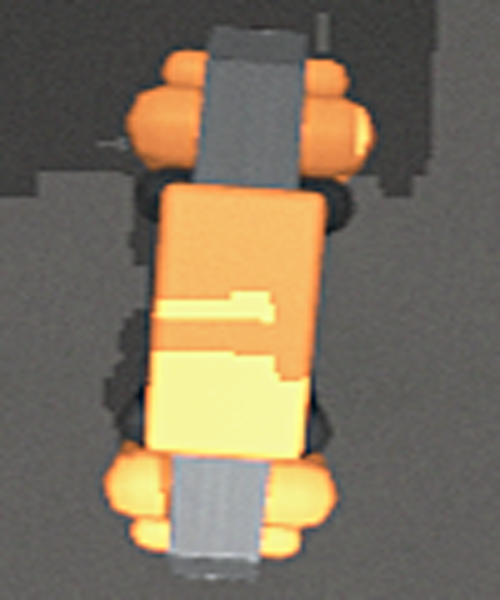

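Run:
```python
from h import *
np.set_printoptions(precision=4,suppress=True)
w=load('w5');s=load('scene0');t=load('top0')
C=[(270+u/5,30+v/4.286) for u,v in((163,185),(325,192),(303,458),(146,450))]
P=np.array([onz(w,*c,.165) for c in C]);print(P,P.mean(0))
e=(P[0]+P[1]-P[2]-P[3]);print('y axis deg',np.degrees(np.arctan2(e[1],e[0])),np.linalg.norm(e)/2)
e=(P[1]+P[2]-P[0]-P[3]);print('x axis deg',np.degrees(np.arctan2(e[1],e[0])),np.linalg.norm(e)/2)
c=np.mean(C,0);print(c,tri(w,c,t,(229.4,211.2)),tri(w,c,s,(407.4,170.6)))
```

```text
[[0.4719 0.3459 0.165 ]
 [0.5047 0.3448 0.165 ]
 [0.5019 0.2824 0.165 ]
 [0.4684 0.2838 0.165 ]] [0.4867 0.3142 0.165 ]
y axis deg 87.11392272481366 0.06231081663337269
x axis deg -2.196468097932975 0.03317963336333775
[316.85   104.9533] (array([0.4874, 0.3143, 0.1535]), np.float64(0.0015447888858575718)) (array([0.4871, 0.3156, 0.1609]), np.float64(0.0016459072773932469))
```

```bash
python3 -m inch '[{"fingers":60,"delta_pos":[0,0,35],"angular":[0,0,0]},{"fingers":60,"delta_pos":[0,0,35],"angular":[0,0.059,0]},{"fingers":60,"delta_pos":[0,35,0],"angular":[0,0,0]},{"fingers":60,"delta_pos":[0,35,0],"angular":[0,0,0]},{"fingers":60,"delta_pos":[0,35,0],"angular":[0,0,0]},{"fingers":60,"delta_pos":[0,35,0],"angular":[0,0,0]},{"fingers":60,"delta_pos":[0,30,0],"angular":[0,0,0]},{"fingers":60,"delta_pos":[0,20,0],"angular":[0,0,0]},{"fingers":60,"delta_pos":[0,15,0],"angular":[0,0,0]},{"fingers":60,"delta_pos":[0,0,0],"angular":[0,0,0]},{"fingers":60,"delta_pos":[0,0,0],"angular":[0,0,0]}]'; python3 -c "
from h import *
s=get_state();print(R.from_rotvec(s['ee_rot']).as_matrix().round(3),s['tool_pos'])
snap('scene','s6.png');snap('wrist','w6.png')
cv2.imwrite('pics/j6.png',np.hstack([cv2.resize(load('w6')['pixels'],(400,250)),cv2.resize(load('s6')['pixels'][130:220,340:484],(400,250),interpolation=2)]))"
```

```text
clock: 9.72
tool_pos: [0.4867, 0.3145, 0.1655]
ee_rot: [-1.571, 0.037, -0.035]
ft_force: [-0.9, 0.3, 0.1]
gripper_width: 0.0599
[[ 0.999 -0.001  0.046]
 [-0.046 -0.001  0.999]
 [-0.001 -1.    -0.001]] [0.4866892  0.31445744 0.16553825]
```

View pics/j6.png

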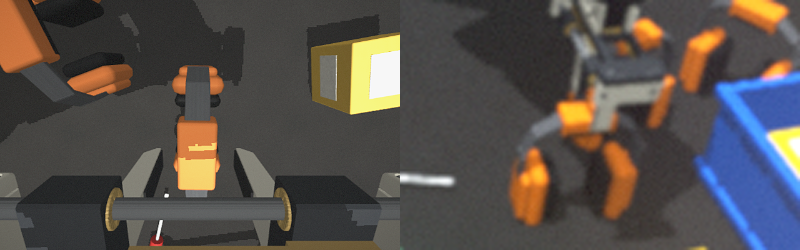

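Run:
```python
from h import *
s=load('s6');w=load('w6');b=s['pixels'].copy()
c=np.array([.487,.3145,.165])
for p in (c,c+[.017,0,0],c+[.017,.032,0],c+[.017,-.032,0],c+[-.017,-.032,0]):
    print(p,proj(w,p),proj(s,p))
    u,v=proj(s,p);cv2.circle(b,(int(round(u)),int(round(v))),0,(255,0,255),-1)
z=cv2.resize(b[130:220,340:484],(800,500),interpolation=cv2.INTER_NEAREST);cv2.imwrite('pics/z6.png',z)
```

```text
[0.487  0.3145 0.165 ] (np.float64(316.3140878637095), np.float64(253.79465596038733)) (np.float64(407.0257234657244), np.float64(169.60230504690708))
[0.504  0.3145 0.165 ] (np.float64(348.24912109931836), np.float64(252.4351301203934)) (np.float64(408.8060520057859), np.float64(172.98525813836153))
[0.504  0.3465 0.165 ] (np.float64(346.9666795118042), np.float64(194.7145968010885)) (np.float64(418.15194856491325), np.float64(171.83512397612475))
[0.504  0.2825 0.165 ] (np.float64(349.4088289544293), np.float64(304.63162510566656)) (np.float64(399.39528264954345), np.float64(174.14337574228205))
[0.47   0.2825 0.165 ] (np.float64(288.6564951807606), np.float64(307.1021292948315)) (np.float64(396.0344009491356), np.float64(167.39655846588875))
```

View pics/z6.png

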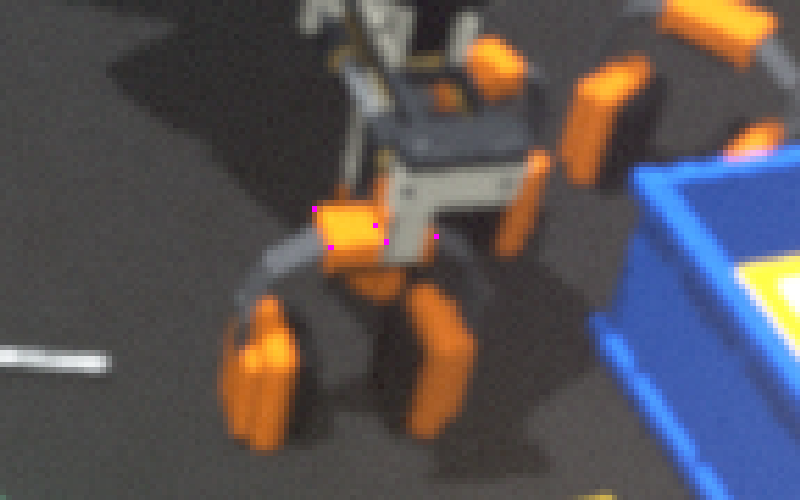

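The projected pad corners fall on the pad in the scene view at z = 0.165, and the near finger is within about 4 mm of its centre. Descend and grip.

```bash
python3 -m inch '[{"fingers":60,"delta_pos":[0,10,-1],"angular":[0,0,0]},{"fingers":60,"delta_pos":[0,10,-1],"angular":[0,0,0]},{"fingers":60,"delta_pos":[0,0,0],"angular":[0,0,0]},{"fingers":0,"delta_pos":[0,0,0],"angular":[0,0,0]},{"fingers":0,"delta_pos":[0,0,0],"angular":[0,0,0]},{"fingers":0,"delta_pos":[0,0,0],"angular":[0,0,0]},{"fingers":0,"delta_pos":[0,0,0],"angular":[0,0,0]},{"fingers":0,"delta_pos":[0,0,0],"angular":[0,0,0]}]' 20
python3 -m inch '[{"fingers":0,"delta_pos":[0,-10,0],"angular":[0,0,0]},{"fingers":0,"delta_pos":[0,-20,0],"angular":[0,0,0]},{"fingers":0,"delta_pos":[0,-20,0],"angular":[0,0,0]},{"fingers":0,"delta_pos":[0,0,0],"angular":[0,0,0]}]'; python3 -c "
from h import *
s=get_state();print(s)
snap('scene','s7.png');snap('wrist','w7.png')
cv2.imwrite('pics/j7.png',np.hstack([cv2.resize(load('w7')['pixels'],(400,250)),cv2.resize(load('s7')['pixels'][130:220,340:484],(400,250),interpolation=2)]))"
```

```text
clock: 10.48
tool_pos: [0.4868, 0.3125, 0.1462]
ee_rot: [-1.57, 0.037, -0.038]
ft_force: [-0.5, 0.6, 0.9]
gripper_width: 0.0338
clock: 10.82
tool_pos: [0.4881, 0.3133, 0.2]
ee_rot: [-1.568, 0.034, -0.042]
ft_force: [1.0, 0.3, -2.0]
gripper_width: 0.0337
{'clock': 10.8167, 'q': array([4.90319321e-01, 4.21174224e-01, 1.59633173e+00, 4.06810741e-05,
       1.11827677e+00, 5.38284731e-01]), 'qvel': array([-0.00051757,  0.03906443,  0.0515358 , -0.00042021, -0.07749252,
        0.00128387]), 'joint_torque': array([-1.48968101e-01, -5.24434018e+01, -2.70511347e+01, -8.54017620e-03,
        9.19846706e-01, -4.39919822e-03]), 'tool_pos': array([0.48808275, 0.31325947, 0.20002628]), 'ee_rot': array([-1.56757407,  0.03371279, -0.04162759]), 'ft_force': array([ 0.96464939,  0.34969211, -2.0437298 ]), 'wrist_torque': array([-0.08813974,  0.00903777, -0.00994642]), 'gripper_width': 0.03370514821125236}
```

View pics/j7.png

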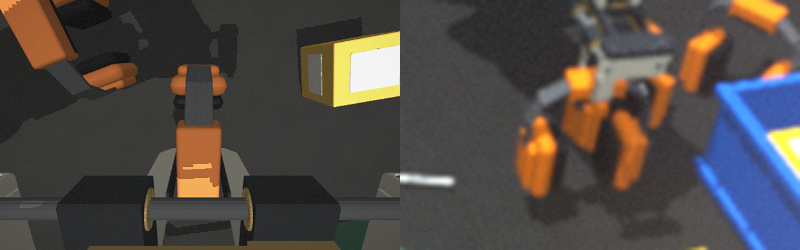

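The pair lifts level and is held at 33.7 mm opening, with the bystanders undisturbed. I'll raise it, turn it square to the bar and carry it over.

```bash
python3 -m inch '[{"fingers":0,"delta_pos":[0,-25,0],"angular":[0,0,0]},{"fingers":0,"delta_pos":[0,-30,0],"angular":[0,0,0]},{"fingers":0,"delta_pos":[0,-30,0],"angular":[0,0,0]},{"fingers":0,"delta_pos":[0,-30,0],"angular":[0,0,0]},{"fingers":0,"delta_pos":[0,-30,0],"angular":[0,-0.05,0]},{"fingers":0,"delta_pos":[0,-25,0],"angular":[0,-0.05,0]},{"fingers":0,"delta_pos":[0,0,0],"angular":[0,-0.05,0]},{"fingers":0,"delta_pos":[0,0,0],"angular":[0,0,0]}]' 25
python3 -m inch '[{"fingers":0,"delta_pos":[0,0,-12],"angular":[0,0,0]},{"fingers":0,"delta_pos":[0,0,-25],"angular":[0,0,0]},{"fingers":0,"delta_pos":[0,0,-30],"angular":[0,0,0]},{"fingers":0,"delta_pos":[0,0,-30],"angular":[0,0,0]},{"fingers":0,"delta_pos":[0,0,-30],"angular":[0,0,0]},{"fingers":0,"delta_pos":[0,0,-30],"angular":[0,0,0]},{"fingers":0,"delta_pos":[0,0,-30],"angular":[0,0,0]},{"fingers":0,"delta_pos":[0,0,-30],"angular":[0,0,0]},{"fingers":0,"delta_pos":[0,0,-30],"angular":[0,0,0]},{"fingers":0,"delta_pos":[0,0,-30],"angular":[0,0,0]},{"fingers":0,"delta_pos":[0,0,-15],"angular":[0,0,0]},{"fingers":0,"delta_pos":[0,0,-9],"angular":[0,0,0]}]'
python3 -m inch '[{"fingers":0,"delta_pos":[0,0,0],"angular":[0,0,0]},{"fingers":0,"delta_pos":[0,0,0],"angular":[0,0,0]},{"fingers":0,"delta_pos":[0,0,0],"angular":[0,0,0]}]'; python3 -c "
from h import *
s=get_state();print(R.from_rotvec(s['ee_rot']).as_matrix().round(3),s['tool_pos'])
snap('scene','s8.png');snap('wrist','w8.png')
cv2.imwrite('pics/j8.png',np.hstack([cv2.resize(load('w8')['pixels'],(400,250)),cv2.resize(load('s8')['pixels'][90:240,220:400],(400,333),interpolation=2)[:250]]))"
```

```text
clock: 11.58
tool_pos: [0.4868, 0.3125, 0.3658]
ee_rot: [-1.569, -0.082, 0.082]
ft_force: [-0.1, -1.1, -3.3]
gripper_width: 0.034
clock: 12.58
tool_pos: [0.5166, 0.0105, 0.3642]
ee_rot: [-1.57, -0.075, 0.079]
ft_force: [-0.2, 0.1, -2.1]
gripper_width: 0.0335
clock: 12.83
tool_pos: [0.517, 0.0138, 0.3654]
ee_rot: [-1.569, -0.08, 0.081]
ft_force: [-0.8, 0.9, -1.9]
gripper_width: 0.0337
[[ 0.995 -0.001 -0.102]
 [ 0.102  0.     0.995]
 [-0.001 -1.     0.   ]] [0.51702652 0.01377821 0.36544058]
```

View pics/w8.png

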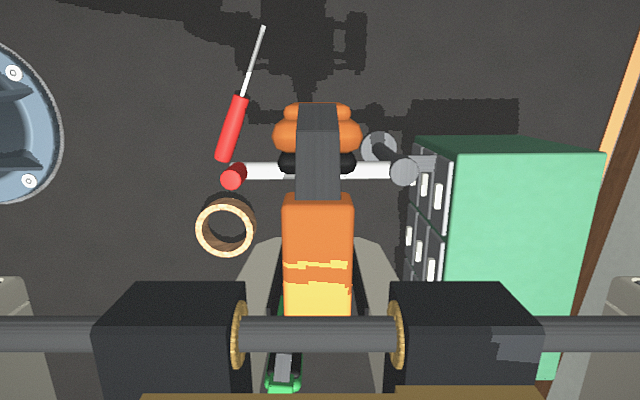

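View pics/s8.png

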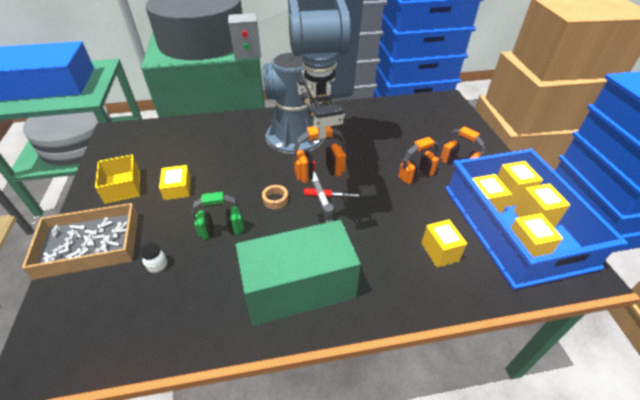

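Wrist view: the pair hangs square above the bar, knob top at (231,178) and hub top at (404,172). I'll re-measure the bar from this close view.

Run:
```python
from h import *
np.set_printoptions(precision=4,suppress=True)
w=load('w8');s4=load('s4')
k=onz(w,231,178,.199);h=onz(w,404,171,.17);print(k,h,tri(w,(231,178),load('w4'),(316,238)),tri(w,(231,178),s4,(311.7,161.8)),tri(w,(404,171),s4,(328.3,207.3)))
# bar edges at col 265,372
for u,v0,v1 in((262,163,180),(372,160,178)): print(onz(w,u,(v0+v1)/2,.155))
a=w['pixels'];cv2.imwrite('pics/z8.png',cv2.resize(a[90:220,200:420],(792,468),interpolation=2))
# pad in hand: corners approx top surface
z=get_state()['tool_pos'][2]+.019
P=[onz(w,u,v,z) for u,v in((283,206),(353,206))];print(P)
```

```text
[0.4325 0.0069 0.199 ] [0.6097 0.0259 0.17  ] (array([0.4293, 0.0038, 0.1858]), np.float64(0.0009376440412941755)) (array([0.4325, 0.0069, 0.1987]), np.float64(0.00019662288380658456)) (array([0.6104, 0.026 , 0.168 ]), np.float64(0.0009305944564081783))
[0.4565 0.0063 0.155 ]
[0.5781 0.0216 0.155 ]
[array([0.4989, 0.0455, 0.3847]), array([0.53  , 0.0487, 0.3847])]
```

View pics/z8.png

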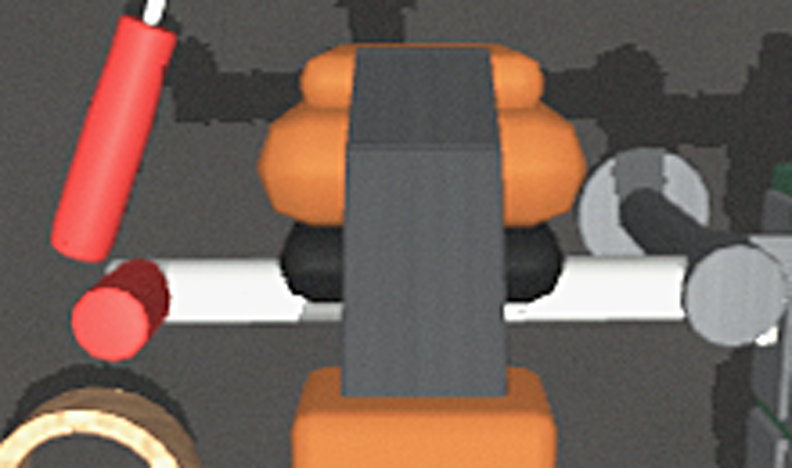

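Bar middle is at (0.521,0.016) and pad centre at about (0.517,0.015), so it's aligned. Lower in stages with force checks.

```bash
python3 -m inch '[{"fingers":0,"delta_pos":[3,15,0],"angular":[0,0,0]},{"fingers":0,"delta_pos":[0,20,0],"angular":[0,0,0]},{"fingers":0,"delta_pos":[0,20,0],"angular":[0,0,0]},{"fingers":0,"delta_pos":[0,15,0],"angular":[0,0,0]},{"fingers":0,"delta_pos":[0,0,0],"angular":[0,0,0]}]'; python3 -c "
from h import *
snap('scene','s9.png');snap('wrist','w9.png')
cv2.imwrite('pics/j9.png',np.hstack([cv2.resize(load('w9')['pixels'],(400,250)),cv2.resize(load('s9')['pixels'][120:220,250:410],(400,250),interpolation=2)]))"
```

```text
clock: 13.35
tool_pos: [0.519, 0.0141, 0.293]
ee_rot: [-1.569, -0.077, 0.085]
ft_force: [-0.5, 0.3, -2.3]
gripper_width: 0.0338
```

View pics/j9.png

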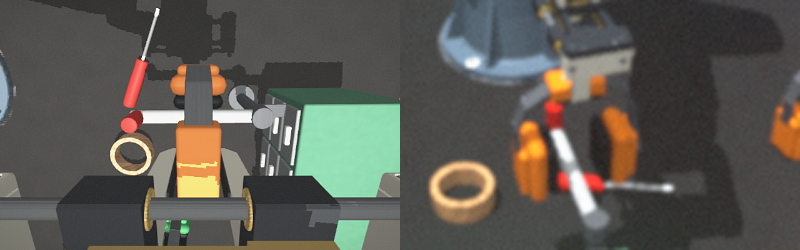

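The bar runs between the two cups (scene half: knob at (553,115), hub at (595,218)), with no contact force. Continuing down.

```bash
python3 -m inch '[{"fingers":0,"delta_pos":[0,18,0],"angular":[0,0,0]},{"fingers":0,"delta_pos":[0,20,0],"angular":[0,0,0]},{"fingers":0,"delta_pos":[0,20,0],"angular":[0,0,0]},{"fingers":0,"delta_pos":[0,20,0],"angular":[0,0,0]},{"fingers":0,"delta_pos":[0,20,0],"angular":[0,0,0]},{"fingers":0,"delta_pos":[0,10,0],"angular":[0,0,0]},{"fingers":0,"delta_pos":[0,5,0],"angular":[0,0,0]},{"fingers":0,"delta_pos":[0,0,0],"angular":[0,0,0]},{"fingers":0,"delta_pos":[0,0,0],"angular":[0,0,0]}]'
python3 -m inch '[{"fingers":0,"delta_pos":[0,2,0],"angular":[0,0,0]},{"fingers":0,"delta_pos":[0,2,0],"angular":[0,0,0]},{"fingers":0,"delta_pos":[0,0,0],"angular":[0,0,0]},{"fingers":0,"delta_pos":[0,0,0],"angular":[0,0,0]}]'
```

```text
clock: 14.2
tool_pos: [0.521, 0.0134, 0.1841]
ee_rot: [-1.569, -0.082, 0.079]
ft_force: [1.2, -0.3, -1.9]
gripper_width: 0.0344
clock: 14.53
tool_pos: [0.5203, 0.0133, 0.1791]
ee_rot: [-1.569, -0.08, 0.08]
ft_force: [-0.3, -0.7, -2.1]
gripper_width: 0.0338
```

```bash
python3 -m inch '[{"fingers":0,"delta_pos":[0,2,0],"angular":[0,0,0]},{"fingers":0,"delta_pos":[0,2,0],"angular":[0,0,0]},{"fingers":0,"delta_pos":[0,1.5,0],"angular":[0,0,0]},{"fingers":0,"delta_pos":[0,0,0],"angular":[0,0,0]},{"fingers":0,"delta_pos":[0,0,0],"angular":[0,0,0]}]'
python3 -m inch '[{"fingers":0,"delta_pos":[0,1,0],"angular":[0,0,0]},{"fingers":0,"delta_pos":[0,1,0],"angular":[0,0,0]},{"fingers":0,"delta_pos":[0,0,0],"angular":[0,0,0]},{"fingers":0,"delta_pos":[0,0,0],"angular":[0,0,0]}]'
```

```text
clock: 14.95
tool_pos: [0.5202, 0.0133, 0.1733]
ee_rot: [-1.569, -0.08, 0.08]
ft_force: [1.2, 0.1, -3.4]
gripper_width: 0.0338
clock: 15.28
tool_pos: [0.5202, 0.0133, 0.1714]
ee_rot: [-1.569, -0.08, 0.08]
ft_force: [-0.3, 0.3, -2.5]
gripper_width: 0.0338
```

```bash
python3 -m inch '[{"fingers":0,"delta_pos":[0,1,0],"angular":[0,0,0]},{"fingers":0,"delta_pos":[0,0,0],"angular":[0,0,0]},{"fingers":0,"delta_pos":[0,0,0],"angular":[0,0,0]}]'; python3 -c "
from h import *
snap('scene','s10.png');snap('wrist','w10.png')
cv2.imwrite('pics/j10.png',np.hstack([cv2.resize(load('w10')['pixels'],(400,250)),cv2.resize(load('s10')['pixels'][120:220,250:410],(400,250),interpolation=2)]))"
```

```text
clock: 15.53
tool_pos: [0.5204, 0.0133, 0.1709]
ee_rot: [-1.569, -0.08, 0.08]
ft_force: [-2.9, 0.7, 4.6]
gripper_width: 0.0342
```

View pics/j10.png

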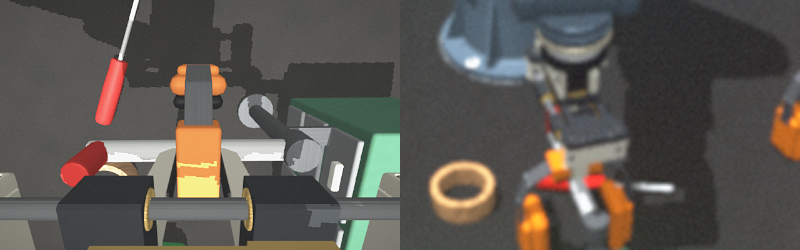

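Vertical force rose from -2.5 to +4.6 N at z = 0.171, so the pad rests on the bar at the predicted height. Open and withdraw straight up.

```bash
python3 -m inch '[{"fingers":38,"delta_pos":[0,0,0],"angular":[0,0,0]},{"fingers":46,"delta_pos":[0,0,0],"angular":[0,0,0]},{"fingers":56,"delta_pos":[0,0,0],"angular":[0,0,0]},{"fingers":60,"delta_pos":[0,0,0],"angular":[0,0,0]},{"fingers":60,"delta_pos":[0,0,0],"angular":[0,0,0]},{"fingers":60,"delta_pos":[0,-10,0],"angular":[0,0,0]},{"fingers":60,"delta_pos":[0,-20,0],"angular":[0,0,0]},{"fingers":60,"delta_pos":[0,-35,0],"angular":[0,0,0]},{"fingers":60,"delta_pos":[0,-35,0],"angular":[0,0,0]},{"fingers":60,"delta_pos":[0,-35,0],"angular":[0,0,0]},{"fingers":60,"delta_pos":[0,-35,0],"angular":[0,0,0]},{"fingers":60,"delta_pos":[0,0,0],"angular":[0,0,0]}]'; python3 -m inch '[{"fingers":60,"delta_pos":[0,0,-35],"angular":[0,0,0]},{"fingers":60,"delta_pos":[0,0,-35],"angular":[0,0,0]},{"fingers":60,"delta_pos":[0,0,-35],"angular":[0,0,0]},{"fingers":60,"delta_pos":[0,0,0],"angular":[0,0,0]},{"fingers":60,"delta_pos":[0,0,0],"angular":[0,0,0]}]'; python3 -c "
from h import *
snap('scene','s11.png');snap('wrist','w11.png')
cv2.imwrite('pics/j11.png',np.hstack([cv2.resize(load('w11')['pixels'],(400,250)),cv2.resize(load('s11')['pixels'][120:220,250:410],(400,250),interpolation=2)]))"
```

```text
clock: 16.63
tool_pos: [0.522, 0.0132, 0.3479]
ee_rot: [-1.57, -0.088, 0.072]
ft_force: [1.1, -0.8, 0.3]
gripper_width: 0.06
clock: 17.05
tool_pos: [0.5308, -0.0923, 0.3404]
ee_rot: [-1.569, -0.078, 0.078]
ft_force: [0.1, 0.3, 0.6]
gripper_width: 0.0602
```

View pics/w11.png

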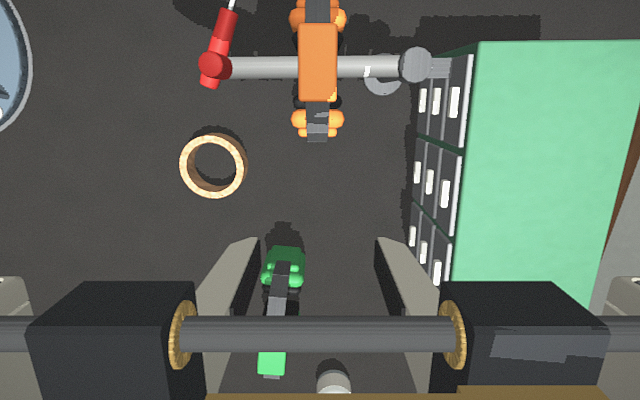

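View pics/j11.png

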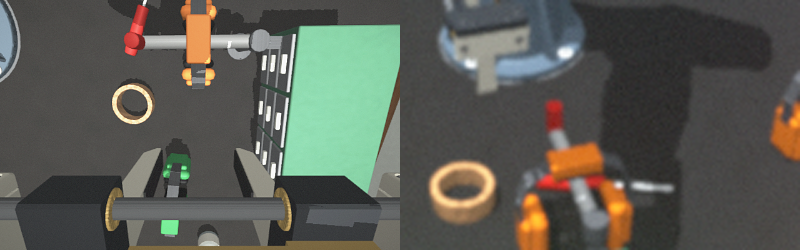

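The pair hangs astride the bar: wrist view pad centre (317,62), knob (213,65), hub (416,64). Now a numeric check of placing, stillness and bystanders.

```bash
python3 -m inch '[{"fingers":60,"delta_pos":[0,0,0],"angular":[0,0,0]},{"fingers":60,"delta_pos":[0,0,0],"angular":[0,0,0]},{"fingers":60,"delta_pos":[0,0,0],"angular":[0,0,0]},{"fingers":60,"delta_pos":[0,0,0],"angular":[0,0,0]},{"fingers":60,"delta_pos":[0,0,0],"angular":[0,0,0]},{"fingers":60,"delta_pos":[0,0,0],"angular":[0,0,0]}]' >/dev/null
python3 - <<'E'
from h import *
np.set_printoptions(precision=4,suppress=True)
w=load('w11');s=load('s11')
k=onz(w,213,65,.199);h=onz(w,416,64,.17)
C=[(300,24),(337,24),(335,100),(298,100)]
P=np.array([onz(w,*c,.190) for c in C]);c=P.mean(0);e=P[0]+P[1]-P[2]-P[3]
b=k-h;b=b[:2]/np.hypot(*b[:2]);m=h[:2]+.09*b;d=c[:2]-m
print('knob',k,'hub',h,'pad',c);print('along',d@b,'across',d[0]*b[1]-d[1]*b[0],'angle pad-bar',np.degrees(np.arctan2(e[1],e[0])-np.arctan2(b[1],b[0])),'bar',np.degrees(np.arctan2(b[1],b[0])))
print('tri pad',tri(w,(317,62),s,(250+575/2.5,120+160/2.5)))
w2=snap('wrist','w12.png');s2=snap('scene','s12.png')
print('diff',np.abs(w['pixels'].astype(int)-w2['pixels'])[:150,280:360].max(),np.abs(s['pixels'].astype(int)-s2['pixels'])[150:230,290:350].max(),np.abs(s['pixels'].astype(int)-s2['pixels'])[340:,:100].max())
a=load('scene0')['pixels'].astype(int);D=np.abs(a-s2['pixels']).max(2)
for n,(x,y) in dict(green=(216,215),jar=(153,258),carton=(444,242),tape=(275,205),sd=(345,195)).items(): print(n,D[y-15:y+15,x-15:x+15].max())
E
```

```text
knob [0.4343 0.004  0.199 ] hub [0.6102 0.0249 0.17  ] pad [0.5208 0.0149 0.19  ]
along -8.987684353182733e-05 across 0.000681256121838173 angle pad-bar 267.41618663913374 bar -173.23625115418184
tri pad (array([0.656 , 0.1762, 0.3608]), np.float64(0.43972100602421965))
diff 109 21 12
green 11
jar 9
carton 10
tape 200
sd 180
```

Run:
```python
from h import *
np.set_printoptions(precision=4,suppress=True)
w=load('w11');s=load('s11');w2=load('w12')
print('tri pad',tri(w,(317,62),s,(320,184)))
g=lambda d:cv2.cvtColor(d['pixels'],cv2.COLOR_BGR2GRAY).astype(np.float32)
for r in((slice(0,150),slice(285,350)),(slice(130,200),slice(170,255)),(slice(40,90),slice(190,250))): print(cv2.phaseCorrelate(g(w)[r].copy(),g(w2)[r].copy()))
s0=load('scene0');s2=load('s12');r=(slice(183,215),slice(258,292))
def c(d,lo,hi,x0,x1):
    m=cv2.inRange(cv2.cvtColor(d['pixels'],cv2.COLOR_BGR2HSV),lo,hi);m[:,:x0]=0;m[:,x1:]=0;ys,xs=np.where(m[180:215]>0);return xs.min(),xs.max(),ys.min(),ys.max()
print('tape',c(s0,(8,60,120),(18,255,255),250,295),c(s2,(8,60,120),(18,255,255),250,292))
# tape & screwdriver in wrist, world
print('tape w',onz(w2,213,166,.035),'start',onz(load('w2'),332,85,.035))
print('sd tip',onz(load('w5'),278,190,.01),onz(load('w2'),561,120,.01),'sd start',onz(load('w2'),420,78,.015),'now',onz(load('w8'),220,158,.015))
```

```text
tri pad (array([0.5203, 0.0173, 0.1802]), np.float64(0.0014243780808933582))
((-0.13556165525668717, 0.150479082527454), 0.9959792562767311)
((-0.20301860697598073, -0.057047415727566886), 0.9735444841561494)
((-0.12011943890296806, 0.10014702504165385), 0.9981422945658366)
tape (np.int64(261), np.int64(288), np.int64(4), np.int64(28)) (np.int64(261), np.int64(288), np.int64(4), np.int64(28))
tape w [ 0.3891 -0.1201  0.035 ] start [ 0.3846 -0.1219  0.035 ]
sd tip [0.427  0.1795 0.01  ] [0.4273 0.1778 0.01  ] sd start [ 0.3759 -0.0117  0.015 ] now [ 0.3726 -0.0123  0.015 ]
```

```bash
python3 -c "
from h import *
cv2.imwrite('pics/j12.png',cv2.resize(load('s12')['pixels'][120:240,220:380],(800,600),interpolation=2))"
```

```text
(no output)
```

View pics/j12.png

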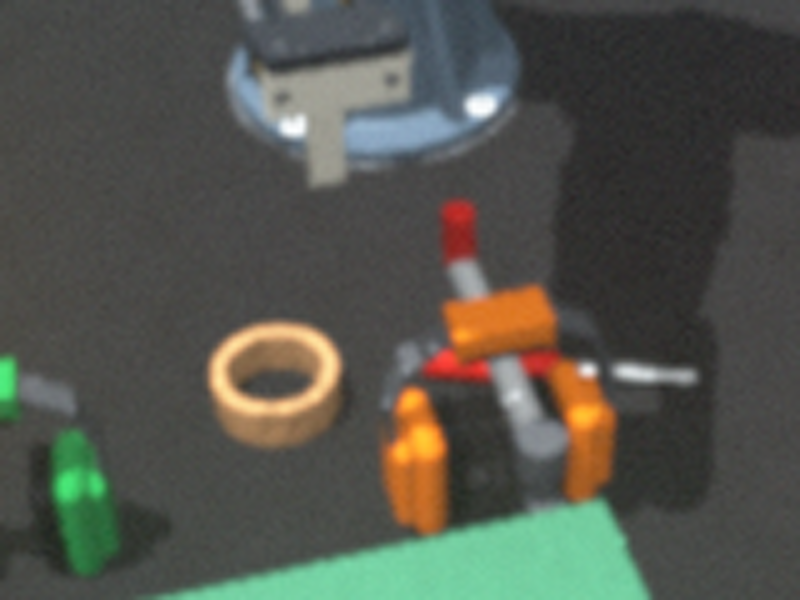

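The pair hangs level with one cup on each side of the bar: pad at (500,322), cups at (415,460) and (583,430). Between the two frames it moved no more than the background did. Handing in.

```bash
python3 -c "
from workcell import *
print(job_done(), get_state()['ft_force'])"
```

```text
the job is handed in; nothing more can be done
the job is handed in; nothing more can be done
```

I swung the bar out by its red knob until it hit its stop. I then lifted the right-most orange pair by its crown pad, set it down over the middle of the bar, let go and backed off. I handed in at about 18 s; the hand-in gives no verdict.

**Bar:** It pushed back with 31 N at the stop. Its heading measured -173 to -174°, against -173.9° expected from the cabinet's own angle, so it is fully out.

**Orange pair:** It is within about 1 mm of the bar's middle both along and across, and square to the bar within about 3°. Touch-down was gentle, at tool height 0.171 m as predicted and at most about 7 N. It hangs level with one cup on each side. Between two pictures half a second apart it moved no more than the bar and bench did.

**Bystanders:** The green pair, jar and carton look unchanged in the scene camera. The tape and screwdriver measured within 5 mm of where they started, which is about the measuring error.

**Disagreements:**
- **Pad height after hanging:** two views gave 0.180 m, against 0.190 m expected from the stated sizes. The same kind of measurement also read 4 to 11 mm low on the standing pair, and the contact height agreed with 0.190 m, so I trusted the contact.
- **Radius during the swing:** it read up to 188 mm instead of 180 mm, probably because the knob sat off-centre in the jaws.

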